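# Clamp a crumb section in the microscope's slide holder

## Robot

A 6-joint arm with a two-finger parallel gripper is mounted at the origin on the work surface. World frame = base frame: x ahead of the robot, y to its left, z up, the work surface at z = 0. Lengths are in m, angles in degrees, forces in N, time in s.
With the tool pointing down it reaches from about 0.25 to 0.725 m from the base axis. Payload 9.7 kg.
Tool frame: the origin (TCP) lies at the very end of the fingers, on their centre line; the grasp point (between the pads) lies 19 mm behind it; z points along the fingers, y is the direction in which the jaws open and shut (so a half turn about z gives the same grasp; the last joint's range is limited). The gripper opens to 85 mm and grips with 20 to 120 N. Pads are 22 mm wide; open, the fingers measure 114 mm over their backs; the gripper's body (76 mm by 85 mm) begins 54 mm behind the grasp point. The pads swing forward as they close: fully open they stand 13 mm farther back than shut.
Start: joints at [65.145, 4.979, 10.078, 95.1, 0, 90], TCP at [0.231, 0.499, 0.231] pointing down, gripper open.
Joint ranges: [-179.16, 179.16], [-48.56, 103.87], [-65.8, 70.77], [-126.05, 130.52], [-82.76, 87.17], [-180, 180]. Speed limits (degrees/s): [127.2, 127.2, 147.25, 180, 180, 180].

## Interface

Orientations are given as [roll, pitch, yaw] about the fixed x, y, z axes, in that order (R = Rz(yaw) Ry(pitch) Rx(roll)).
In Python, from workcell import bot gives the robot as it stands. The module is installed in compiled form; this text tells all that it offers.
- The arm moves only by the tool arm_command, never from a script. Its argument "increments" is a list of rows, each a list of 7 numbers: the gripper command: -1 is fully open, 1 is shut, values between are in proportion, then the shift along the tool's x, y, z in cm, then the turn, a rotation vector about the tool's x, y, z in degrees. In form: [[gripper, x, y, z, rx, ry, rz], ...]. A call has 1 to 10 rows; each row shifts and turns the commanded pose from where the row before left it, along the tool's axes as they then stand; what a row does not reach is not made up. A row lasts 1/8 s, in which the tool goes at most 62.5 mm and 10.7 degrees, less where a joint would pass 70% of its speed; a pose out of reach is approached as far as the arm can. A call is refused whole if a number of a shift passes 6.25 or a number of a turn 10.7, either way. A call with a gripper value outside its range is refused whole. The fingers move at their own pace and stop on an object; "grip_force" is the grip in N (left out, the last holds). Time passes only in rows, so rows that do not move let the fingers close. It gives the time, the measured TCP pose, the force and the opening at its end, in the units of the state.
- bot.get_obs(): the state, without advancing time (a new reading comes with each control period).
- bot.camera(name): name is "scene" or "top" or "wrist"; returns a dict with "color" (384x512x3 uint8, red, green, blue), "fx", "fy", "cx", "cy" (pixels), "k1" (the pictures are not rectified: a ray, as slopes to the right and down, at radius r is drawn at 1 + k1 r^2 times it, then the intrinsics apply), "origin" and "attitude" of the camera in the world. Camera axes: x right, y up, looking along -z (the intrinsics and any distortion apply to the point x, -y, -z); pixel columns grow to the right and rows downward; lengths in m; the calibration is good to about 2 mm. A picture is of the moment at which its call begins. There is no depth.
- bot.job_done(): hands the job in, once; it reports no verdict.
The state is a dict: "time": time; "q": joint angles; "qd": joint speeds; "joint_efforts": joint torques, N m; "ee_pos": TCP position; "tcp_rot": TCP orientation; "wrist_force": force on the tool from outside, world axes, zero at the start; "torque": the same for the moment, N m; "opening": finger opening in m.
Only numpy, scipy, OpenCV 4.12 (cv2) and the standard library are available. Lean on these libraries where they do the work, as an engineer would, in place of code of your own. Each camera call takes 0.05 s, during which the arm holds its last target. There are 200 camera calls.

## Task

Load the pale crumb slide into the slide holder of the microscope stage, one-handed: draw the sprung curved arm back with the slide's own end, let the slide down flat, set its long side against the fixed edge and ease it along until it is felt to touch the end stop, then let go so that the arm clamps it there. The end stop's setting is not known, so find it by touch. Press gently (the glass chips), never let the arm snap the slide across, and leave everything else where it is.

Things in the scene. Friction and masses are not known exactly. Their poses are not given: they have to be found in the camera images.
- slide_mid (a point): PALE slide, to be loaded: glass plate 38 (x) x 76 (y) x 4 mm, one end frosted blue, and on it a centred cream resin block 26 (x) x 44 (y) x 16 mm. Point: block's centre, 12 mm above the slide's underside; y runs along the slide, z up. About 50 g. Grasp the block across its 26 mm, fingertips just above the glass. Either end may go to the stop.
- rye_slide_mid (a point): The same point of a like slide with a dark brown rye block and a pale grey end: leave it. Both slides lie in the white tray, undersides 4 mm above the bench, side by side about 84 mm apart; either may be on either side.
- stage: Microscope stage fixed to the bench: black plate 160 (x) x 230 (y) mm, its top 40 mm above this origin (centre of the underside). On the plate is the slide holder: fixed edge on the +x side, end stop on the +y side, sprung arm on the -y side. A loaded slide lies along y flat on the plate, its centre at x = 0.
- edge_face (a point): Fixed edge: steel bar along the stage's y. This point is on its seating face, at stage x = +19 mm, y = +12, 2.5 mm above the plate; the face looks to -x. The slide bears on two lands 5 mm high, at stage y -30 to -22 and +22 to +52 mm; between them the bar is 3 mm high, so a finger can pass over it.
- stop_range (a point): Point on the plate at stage x = 0, y = +38 mm: middle of the range in which the END STOP may be clamped. The stop is a steel cheek 5 mm high, x -15 to +15 mm; its face looks to -y and lies anywhere from 9 mm before to 9 mm beyond this point (stage y +29 to +47): not measured, feel for it. Its brass thumb screw, 14 mm high, stands 58 mm behind its face.
- spring_arm (a joint): Sprung curved steel arm (crescent) on an upright pivot at stage x = +34, y = -55 mm; stands 1.5 to 13.5 mm above the plate, so a slide held over the 5 mm stop still meets it. 0 rad at rest; grows as it is drawn back to -y; limit 0.85. Its spring always drives it back to 0: nothing holds it open.
- nose (a point): Middle of the arm's upright round brass nose (radius 4.5 mm), 7.5 mm above the plate; at rest at stage x = -4, y = -25 mm. It presses on the slide's -y end. It yields at about 2 N and pushes back with about 6 N when drawn back 30 mm; at about 38 mm it meets a hard limit.
- colour_meter: White hand-held colour meter lying on the bench, 60 x 180 x 65 mm; leave it.
- white_tile: White calibration tile in a black holder, 66 x 66 x 14 mm; leave it.
- flour_jar: White jar with a blue cap, 56 mm across, 75 mm high; leave it.
Mind the look-alikes: they are no part of the job. Leave any orange or pink look-alike of the part that bears slide_mid alone.

How it is judged:
By the outcome, as a careful person would: the job done as asked, in the order asked, and still so for the second after the job is handed in, with the robot touching nothing.
It also fails if it takes over 70 s, if anything falls off the work surface, if the arm or the gripper's body presses on something with over 40 N, if the wrist force passes 120 N, or if a joint passes its speed limit or range.

## Working session

There is one attempt and no reset: what is moved stays moved. The work goes in short steps, Python scripts to look and compute and a tool call to move; the robot and the scene stay as the last step left them, time stands still between calls to the robot, and variables do not carry over. Pictures are saved under pics/ and viewed, about 8 in all and at most 12, crops included, and the job is handed in when it is done.

Besides the shell and the picture viewer there is one more tool, called after ">>>" by a JSON object that holds its "method" and its "body", one argument or row to a line. arm_command: Moves the arm, as the interface text tells. Its arguments: {"type":"object","properties":{"increments":{"type":"array"},"grip_force":{"type":"number"}},"required":["increments"]}

```bash
mkdir -p pics
cat > h.py <<'E'
import numpy as np, cv2
from scipy.spatial.transform import Rotation as R
from workcell import bot
def cam(n,save=None):
    c=bot.camera(n)
    if save: cv2.imwrite('pics/'+save,c['color'][:,:,::-1])
    return c
def Rc(c):
    a=np.array(c['attitude'],float)
    if a.shape==(3,3): return a
    if a.size==4: return R.from_quat(a).as_matrix()
    return R.from_euler('xyz',a,degrees=True).as_matrix()
def K(c): return np.array([[c['fx'],0,c['cx']],[0,c['fy'],c['cy']],[0,0,1.]])
def ray(c,u,v):
    p=cv2.undistortPoints(np.array([[[u,v]]],float),K(c),np.array([c['k1'],0,0,0.]))[0,0]
    return Rc(c)@np.array([p[0],-p[1],-1])
def onz(c,u,v,z):
    d=ray(c,u,v);o=np.array(c['origin']);return o+d*(z-o[2])/d[2]
def proj(c,P):
    p=Rc(c).T@(np.array(P)-c['origin']);x,y=p[0]/-p[2],-p[1]/-p[2];s=1+c['k1']*(x*x+y*y)
    return np.array([c['fx']*x*s+c['cx'],c['fy']*y*s+c['cy']])
E
python3 - <<'E'
from h import *
for n in ['scene','top']:
    c=cam(n,n+'0.png'); print(n,{k:v for k,v in c.items() if k!='color'})
a=cv2.imread('pics/top0.png');b=cv2.imread('pics/scene0.png')
cv2.imwrite('pics/t.png',cv2.resize(a,(800,600),interpolation=cv2.INTER_CUBIC))
cv2.imwrite('pics/s.png',cv2.resize(b,(800,600),interpolation=cv2.INTER_CUBIC))
print(bot.get_obs())
E
```

```text
scene {'fx': 449.7605864371637, 'fy': 449.7605864371637, 'cx': 248.14539073848357, 'cy': 197.07659856503528, 'k1': -0.18143781380602636, 'origin': array([1.28927131, 0.86972278, 0.85809759]), 'attitude': array([ 55.76748227,  -0.95267586, 141.25207891])}
top {'fx': 407.40823379738737, 'fy': 407.40823379738737, 'cx': 252.4497550909297, 'cy': 193.13610834428115, 'k1': -0.11353071174725532, 'origin': array([ 0.42369633, -0.02773418,  1.2622027 ]), 'attitude': array([  5.91851025,   0.57117583, -90.84768296])}
{'time': 0.1, 'q': array([6.51454166e+01, 5.00659380e+00, 1.00396000e+01, 9.50990719e+01,
       1.75155597e-03, 8.99985755e+01]), 'qd': array([ 0.08548987, -0.02537713,  0.08328115, -0.09123408,  0.06182175,
       -0.08697656]), 'joint_efforts': array([ 3.75203999e-04, -5.21565020e+01,  4.65651798e+01,  1.60373625e-02,
       -4.50658877e-05,  1.42741166e-05]), 'ee_pos': array([0.23108218, 0.49887972, 0.23067239]), 'tcp_rot': array([-1.79933934e+02, -1.75319733e-03,  1.55146839e+02]), 'wrist_force': array([-0.31942834,  0.47026508, -0.05187774]), 'torque': array([-0.00631732, -0.02081383, -0.00865325]), 'opening': 0.08547493330862647}
```

View pics/t.png

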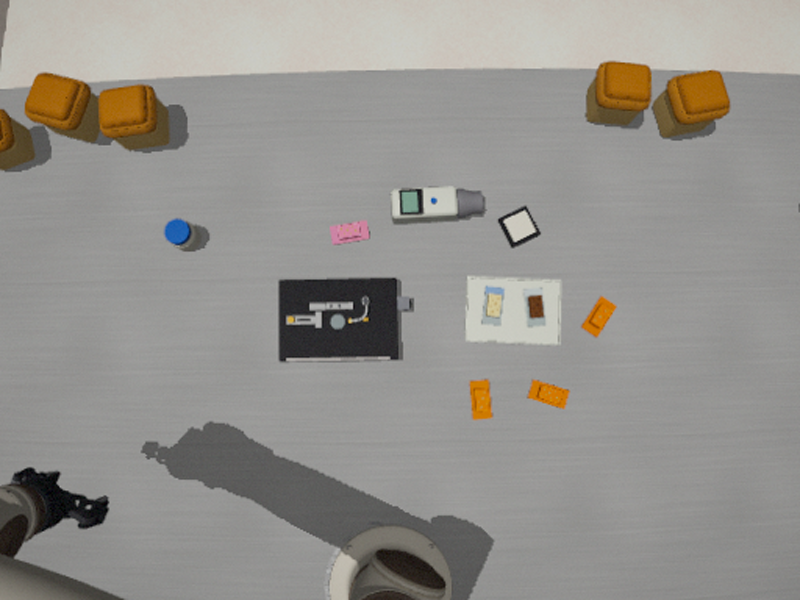

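View pics/s.png

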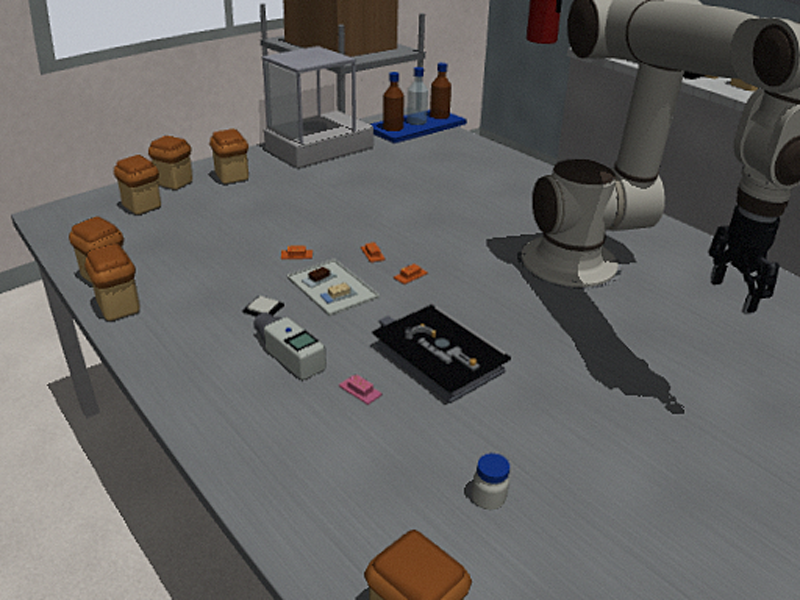

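Candidates for the pale slide (800x600 top view): pale block with blue end at (495,306) in the tray. Others: the rye slide at (536,306), orange look-alikes at (481,398), (549,394), (599,316), and a pink one at (350,232). I choose (495,306). Next I check it in a close crop.

Run:
```python
from h import *
a=cv2.imread('pics/top0.png')
# crop cols 170-370, rows 165-235
cr=a[165:240,170:370]
cv2.imwrite('pics/c1.png',cv2.resize(cr,(800,300),interpolation=cv2.INTER_CUBIC))
c=cam('top')
s=1/1.5625
print('slide',onz(c,495*s,306*s,.02),'rye',onz(c,536*s,306*s,.02))
for p in [(279,280),(397,278),(399,357),(281,361)]: print(onz(c,p[0]*s,p[1]*s,.04))
```

```text
slide [ 0.54118514 -0.21450132  0.02      ] rye [ 0.53988328 -0.29558973  0.02      ]
[0.59678036 0.20687403 0.04      ]
[ 0.59681253 -0.02304743  0.04      ]
[ 0.44414175 -0.0245587   0.04      ]
[0.43947068 0.20255206 0.04      ]
```

View pics/c1.png

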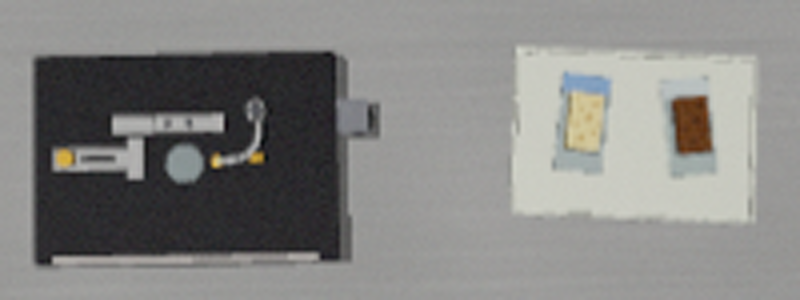

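The crop confirms it: cream block with a blue frosted end at crop (585,122), and rye at (690,125). On the stage, the fixed edge is at (168,123), the stop face is near (142,158), and the nose is near (217,160). I move over the stage for a wrist view.

>>> {"method": "arm_command", "body": {
  "increments": [
    [-1, -4.3, -2.5, -0.5, 0, 0, 0],
    [-1, -4.3, -2.5, -0.5, 0, 0, 0],
    [-1, -4.3, -2.5, -0.5, 0, 0, 0],
    [-1, -4.3, -2.5, -0.5, 0, 0, 0],
    [-1, -4.3, -2.5, -0.5, 0, 0, 0],
    [-1, -4.3, -2.5, -0.5, 0, 0, 0],
    [-1, -4.3, -2.5, -0.5, 0, 0, 0],
    [-1, -4.3, -2.5, -0.5, 0, 0, 0],
    [-1, -4.3, -2.5, -0.5, 0, 0, 0],
    [-1, -4.3, -2.5, -0.5, 0, 0, 0]
  ]
}}

```text
time: 1.4
ee_pos: [0.5169, 0.0899, 0.2813]
tcp_rot: [-180.0, -0.0, 155.1]
wrist_force: [1.1, 0.8, -0.4]
opening: 0.0856
```

>>> {"method": "arm_command", "body": {
  "increments": [
    [-1, 0, 0, 0, 0, 0, 10.7],
    [-1, 0, 0, 0, 0, 0, 10.7],
    [-1, 0, 0, 0, 0, 0, 10.7],
    [-1, 0, 0, 0, 0, 0, 10.7],
    [-1, 0, 0, 0, 0, 0, 10.7],
    [-1, 0, 0, 0, 0, 0, 10.7],
    [-1, 0, 0, 0, 0, 0, 0],
    [-1, 0, 0, 0, 0, 0, 0]
  ]
}}

```text
time: 2.4
ee_pos: [0.5162, 0.0914, 0.2812]
tcp_rot: [-180.0, 0.0, 91.2]
wrist_force: [0.1, 0.3, -0.0]
opening: 0.0855
```

Run:
```python
from h import *
c=cam('wrist','w1.png'); print({k:v for k,v in c.items() if k!='color'})
cv2.imwrite('pics/w1b.png',cv2.resize(cv2.imread('pics/w1.png'),(800,600),interpolation=cv2.INTER_CUBIC))
```

```text
{'fx': 271.5049635885426, 'fy': 271.5049635885426, 'cx': 257.077147853826, 'cy': 189.71024540034165, 'k1': -0.06414106920517905, 'origin': array([0.51515154, 0.16655334, 0.42450802]), 'attitude': array([-1.70973001e+01,  8.45606895e-03,  1.21130449e+00])}
```

View pics/w1b.png

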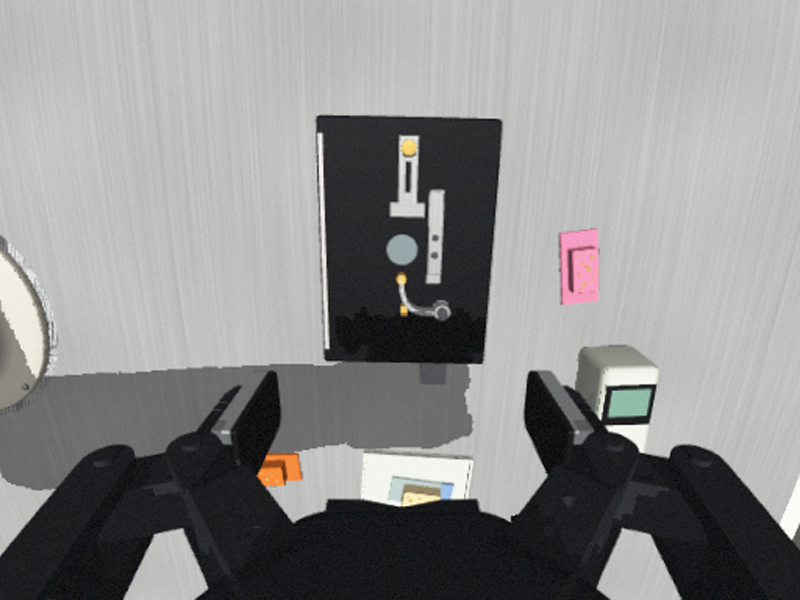

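>>> {"method": "arm_command", "body": {
  "increments": [
    [-1, -2, 0, 2.7, 0, 0, 0],
    [-1, -3, 0, 4, 0, 0, 0],
    [-1, -2, 0, 4, 0, 0, 0],
    [-1, -1, 0, 0.3, 0, 0, 0],
    [-1, 0, 0, 0, 0, 0, 0],
    [-1, 0, 0, 0, 0, 0, 0]
  ]
}}

```text
time: 3.2
ee_pos: [0.5184, 0.012, 0.1733]
tcp_rot: [179.8, -0.0, 91.0]
wrist_force: [-0.1, -0.4, 0.0]
opening: 0.0855
```

Run:
```python
from h import *
c=cam('wrist','w2.png'); print({k:v for k,v in c.items() if k in('origin','attitude')})
for x,y in[(.519-.08,.09-.115),(.599,.205),(.53,.06)]: print(proj(c,[x,y,.04]))
cv2.imwrite('pics/w2b.png',cv2.resize(cv2.imread('pics/w2.png')[60:285,120:420],(800,600),interpolation=cv2.INTER_CUBIC))
```

```text
{'origin': array([0.51718109, 0.0870733 , 0.31663755]), 'attitude': array([-17.08380972,  -0.16116016,   1.02129298])}
[183.39871479 212.08195278]
[349.80998146 -25.1935799 ]
[268.56021898 134.87449578]
```

View pics/w2b.png

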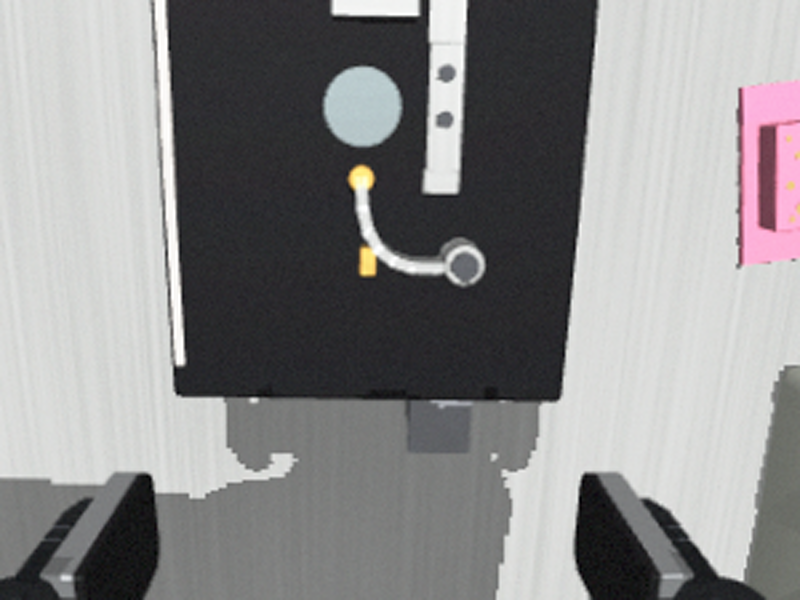

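Close view (crop pixels): nose (361,178), pivot (463,264), land ends at (423,192), (427,171) and (433,43), stop's near face at v≈16, plate corners (176,395) and (560,399).

Run:
```python
from h import *
c=cam('wrist')
f=lambda u,v,z:onz(c,120+u*3/8,60+v*3/8,z)[:2].round(4)
for n,u,v,z in [('nose',361,178,.0535),('cornL',176,395,.04),('cornR',560,399,.04),('hole',362,106,.04),('edge-30top',423,192,.045),('edge-22',427,172,.045),('edge+22',432,43,.045),('stopL',332,15,.045),('stopR',420,16,.045),('pivot',463,264,.055),('sideL',165,200,.04),('sideR',582,200,.04)]: print(n,f(u,v,z))
c1=bot.camera('top')
```

```text
nose [0.5165 0.0688]
cornL [ 0.4421 -0.0201]
cornR [ 0.5997 -0.0192]
hole [0.5164 0.0938]
edge-30top [0.5395 0.0636]
edge-22 [0.5407 0.0709]
edge+22 [0.5407 0.1155]
stopL [0.5055 0.124 ]
stopR [0.5362 0.1243]
pivot [0.5544 0.0388]
sideL [0.4424 0.0587]
sideR [0.6005 0.0615]
```

>>> {"method": "arm_command", "body": {
  "increments": [
    [-1, -3, -1, -1, 0, 0, 10],
    [-1, 0, 0, 0, 0, 0, 10],
    [-1, 0, 0, 0, 0, 0, 10],
    [-1, 0, 0, 0, 0, 0, 10],
    [-1, 0, 0, 0, 0, 0, 10],
    [-1, 0, 0, 0, 0, 0, 10],
    [-1, 0, 0, 0, 0, 0, 10],
    [-1, 0, 0, 0, 0, 0, 10],
    [-1, 0, 0, 0, 0, 0, 10],
    [-1, 0, 0, 0, 0, 0, 1]
  ]
}}

```text
time: 4.6
ee_pos: [0.5083, -0.0183, 0.1817]
tcp_rot: [-180.0, -0.0, 0.0]
wrist_force: [0.7, 0.9, -0.2]
opening: 0.0855
```

>>> {"method": "arm_command", "body": {
  "increments": [
    [-1, -2, 4, 0, 0, 0, 0],
    [-1, -2, 5, 0, 0, 0, 0],
    [-1, -2, 5, 0, 0, 0, 0],
    [-1, -2, 4, 1, 0, 0, 0],
    [-1, 0, 1, 0, 0, 0, 0],
    [-1, 0, 0, 0, 0, 0, 0],
    [-1, 0, 0, 0, 0, 0, 0]
  ]
}}

```text
time: 5.48
ee_pos: [0.4285, -0.2078, 0.1716]
tcp_rot: [-180.0, -0.0, 0.1]
wrist_force: [-0.2, -0.8, 0.4]
opening: 0.0858
```

Run:
```python
from h import *
c=cam('wrist','w3.png'); print({k:v for k,v in c.items() if k in('origin','attitude')})
print(proj(c,[.541,-.2145,.02]))
cv2.imwrite('pics/w3b.png',cv2.resize(cv2.imread('pics/w3.png')[60:285,120:420],(800,600),interpolation=cv2.INTER_CUBIC))
```

```text
{'origin': array([ 0.50413297, -0.20786785,  0.31495238]), 'attitude': array([-1.71210561e+01,  5.74158121e-02, -8.99048579e+01])}
[263.98708549  69.03756991]
```

View pics/w3b.png

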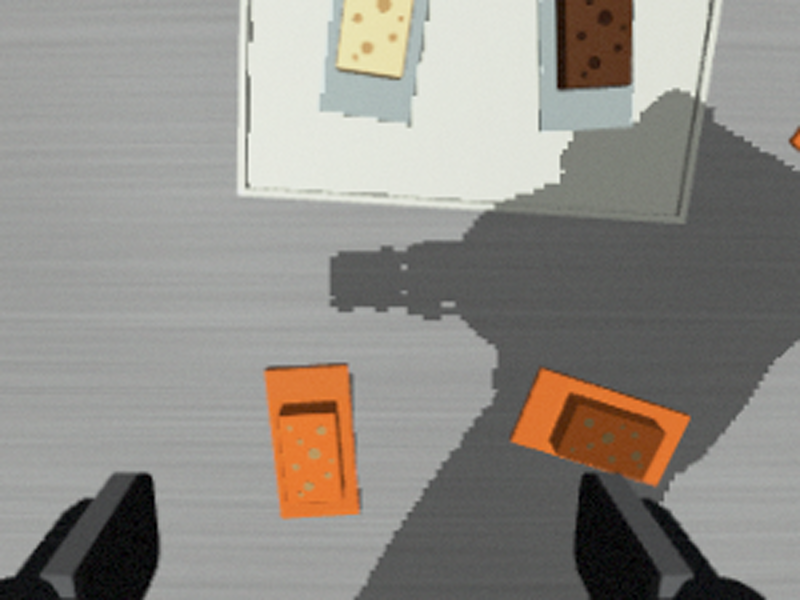

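The slide is cut off at the crop's top, at (375,40), with its lower end at (320–410,110–125). I crop higher up.

Run:
```python
from h import *
cv2.imwrite('pics/w3c.png',cv2.resize(cv2.imread('pics/w3.png')[0:120,200:360],(800,600),interpolation=cv2.INTER_CUBIC))
```

```text
(no output)
```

View pics/w3c.png

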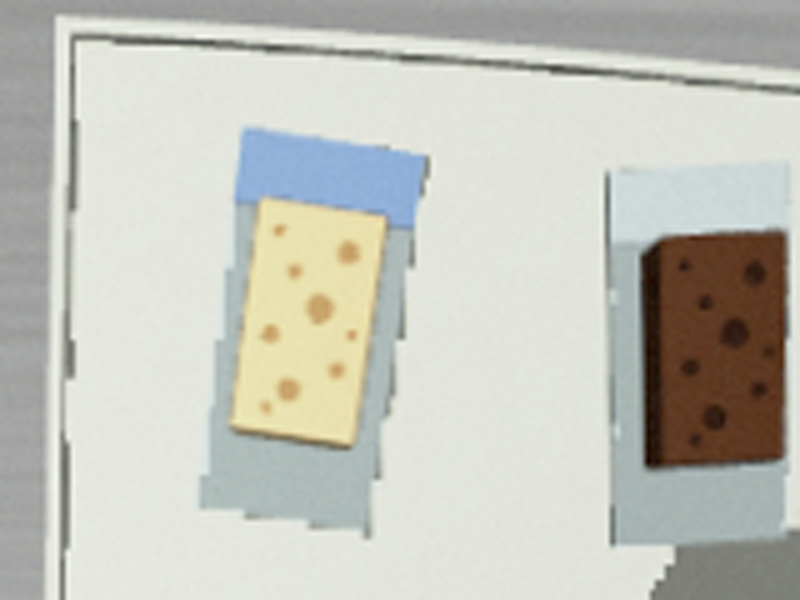

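Run:
```python
from h import *
c=cam('wrist')
for P,z in [([(261,199),(387,214),(354,446),(231,430)],.024),([(244,128),(427,156),(368,536),(200,506)],.008)]:
    q=np.array([onz(c,200+u/5,v/5,z)[:2] for u,v in P])
    d=q[0]+q[1]-q[2]-q[3]; w=q[1]+q[2]-q[0]-q[3]
    print(q.mean(0).round(4),np.degrees(np.arctan2(d[1],d[0])),np.degrees(np.arctan2(w[0],-w[1])),np.hypot(*d)/2,np.hypot(*w)/2)
```

```text
[ 0.5445 -0.2119] -7.90092310722464 -6.543860862989876 0.043792580061264706 0.024944400127746378
[ 0.5443 -0.2124] -7.863172028542513 -8.73898183892109 0.07594748024270973 0.037369244467586084
```

>>> {"method": "arm_command", "body": {
  "increments": [
    [-0.15, 4, 0.1, 0, 0, 0, 0],
    [-0.15, 4, 0.1, 0, 0, 0, 0],
    [-0.15, 3.6, 0.2, 0, 0, 0, 0],
    [-0.15, 0, 0, 3, 0, 0, 8],
    [-0.15, 0, 0, 4, 0, 0, 0],
    [-0.15, 0, 0, 4, 0, 0, 0],
    [-0.15, 0, 0, 0, 0, 0, 0],
    [-0.15, 0, 0, 0, 0, 0, 0]
  ]
}}

```text
time: 6.58
ee_pos: [0.5447, -0.2125, 0.0631]
tcp_rot: [180.0, -0.1, -8.0]
wrist_force: [-0.0, -0.6, 0.6]
opening: 0.0488
```

>>> {"method": "arm_command", "body": {
  "increments": [
    [-0.15, 0, 0, 2, 0, 0, 0],
    [-0.15, 0, 0, 1.8, 0, 0, 0],
    [-0.15, 0, 0, 0.9, 0, 0, 0],
    [-0.15, 0, 0, 0.5, 0, 0, 0],
    [-0.15, 0, 0, 0, 0, 0, 0],
    [-0.15, 0, 0, 0, 0, 0, 0]
  ]
}}

```text
time: 7.32
ee_pos: [0.5442, -0.2128, 0.0099]
tcp_rot: [180.0, -0.0, -8.1]
wrist_force: [1.0, -0.9, -0.2]
opening: 0.049
```

Run:
```python
from h import *
c=cam('wrist','w4.png')
cv2.imwrite('pics/w4b.png',cv2.resize(cv2.imread('pics/w4.png')[150:384,100:412],(800,600),interpolation=cv2.INTER_CUBIC))
```

```text
(no output)
```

View pics/w4b.png

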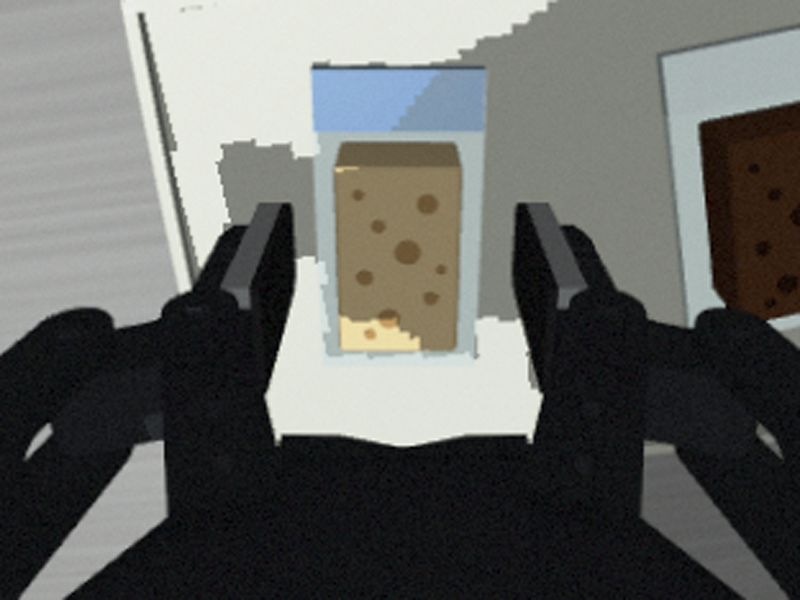

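The block is centred between the jaws (398 against a jaw centre of 404) and aligned. I close the grip.

>>> {"method": "arm_command", "body": {
  "increments": [
    [0.2, 0, 0, 0, 0, 0, 0],
    [0.5, 0, 0, 0, 0, 0, 0],
    [0.7, 0, 0, 0, 0, 0, 0],
    [0.7, 0, 0, 0, 0, 0, 0],
    [0.7, 0, 0, 0, 0, 0, 0],
    [0.7, 0, 0, 0, 0, 0, 0]
  ],
  "grip_force": 35
}}

```text
time: 8.12
ee_pos: [0.5441, -0.2128, 0.0097]
tcp_rot: [180.0, -0.0, -8.1]
wrist_force: [-0.8, 0.3, 5.7]
opening: 0.0251
```

>>> {"method": "arm_command", "body": {
  "increments": [
    [0.7, 0, 0, -0.1, 0, 0, 0],
    [0.7, 0, 0, -0.3, 0, 0, 0],
    [0.7, 0, 0, -1, 0, 0, 0],
    [0.7, 0, 0, -2, 0, 0, 0],
    [0.7, 0, 0, -3, 0, 0, 0],
    [0.7, 0, 0, -3, 0, 0, 0],
    [0.7, 0, 0, -2, 0, 0, 0],
    [0.7, 0, 0, 0, 0, 0, 0],
    [0.7, 0, 0, 0, 0, 0, 0]
  ]
}}

```text
time: 9.25
ee_pos: [0.5436, -0.2126, 0.1225]
tcp_rot: [-180.0, 0.1, -8.1]
wrist_force: [-0.1, -0.3, -1.1]
opening: 0.0251
```

Run:
```python
from h import *
print(bot.get_obs())
c=cam('wrist','w5.png')
cv2.imwrite('pics/w5b.png',cv2.resize(cv2.imread('pics/w5.png')[150:384,100:412],(800,600),interpolation=cv2.INTER_CUBIC))
```

```text
{'time': 9.25, 'q': array([-2.13580599e+01,  8.84118228e+00,  2.28999832e+00,  8.35047266e+01,
       -9.46848348e-05,  1.66694087e+02]), 'qd': array([ 0.04839944,  0.45621205, -0.6825287 , -0.09938824, -0.02496526,
        0.15190017]), 'joint_efforts': array([ 3.09384734e-03, -5.83558738e+01,  4.85021782e+01,  3.45920690e-02,
        4.85604469e-04,  2.64322409e-05]), 'ee_pos': array([ 0.54359414, -0.21257383,  0.12248264]), 'tcp_rot': array([-1.79987224e+02,  5.44314265e-02, -8.05214123e+00]), 'wrist_force': array([-0.11480412, -0.33226199, -1.1329826 ]), 'torque': array([ 0.02934918,  0.01921682, -0.00540445]), 'opening': 0.025124110267428394}
```

View pics/w5b.png

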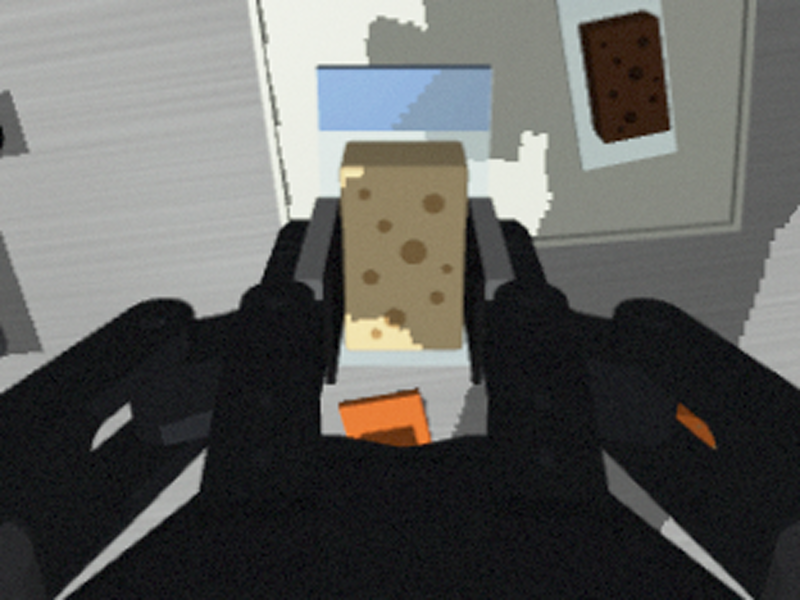

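The slide lifted with the grip. Now I carry it over the stage and turn it.

>>> {"method": "arm_command", "body": {
  "increments": [
    [0.7, -0.4, -2, 0, 0, 0, 0],
    [0.7, -0.9, -4, 0, 0, 0, 0],
    [0.7, -1.2, -5.5, 0, 0, 0, 0],
    [0.7, -1.3, -6, 0, 0, 0, 0],
    [0.7, -1.3, -6, 0, 0, 0, 0],
    [0.7, -1.1, -5, 0, 0, 0, 0],
    [0.7, -0.7, -2.7, 0, 0, 0, 0],
    [0.7, -0.2, -1, 0, 0, 0, 0],
    [0.7, 0, 0, 0, 0, 0, -4],
    [0.7, 0, 0, 0, 0, 0, -8]
  ]
}}

```text
time: 10.55
ee_pos: [0.5035, 0.0187, 0.1283]
tcp_rot: [-176.0, -0.8, 12.0]
wrist_force: [0.7, 0.3, 0.1]
opening: 0.0251
```

>>> {"method": "arm_command", "body": {
  "increments": [
    [0.7, 0, 0, 0, 0, 0, -10],
    [0.7, 0, 0, 0, 0, 0, -10],
    [0.7, 0, 0, 0, 0, 0, -10],
    [0.7, 0, 0, 0, 0, 0, -10],
    [0.7, 0, 0, 0, 0, 0, -10],
    [0.7, 0, 0, 0, 0, 0, -10],
    [0.7, 0, 0, 0, 0, 0, -10],
    [0.7, 0, 0, 0, 0, 0, -10],
    [0.7, 0, 0, 0, 0, 0, -6],
    [0.7, 0, 0, 0, 0, 0, 0]
  ]
}}

```text
time: 11.8
ee_pos: [0.5035, 0.0187, 0.1283]
tcp_rot: [179.5, -4.1, 97.8]
wrist_force: [0.6, 0.2, -1.6]
opening: 0.0254
```

>>> {"method": "arm_command", "body": {
  "increments": [
    [0.7, 0, 0, 0, 0, 0, 0],
    [0.7, 0, 0, 0, 0, 0, 0]
  ]
}}

```text
time: 12.05
ee_pos: [0.5034, 0.0191, 0.1284]
tcp_rot: [179.5, -4.1, 97.8]
wrist_force: [-0.3, 0.7, -0.6]
opening: 0.0251
```

The speed limit cut that move short and left a tilt, so I compute the correction.

```bash
cat >> h.py <<'E'
def to(yaw,pos=None,cur=None):
    o=bot.get_obs(); A=R.from_euler('xyz',o['tcp_rot'],degrees=True); B=R.from_euler('xyz',[180,0,yaw],degrees=True)
    print('pos',o['ee_pos'].round(4),'rot',o['tcp_rot'].round(2),'F',o['wrist_force'].round(2),'M',o['torque'].round(3),'t',o['time'])
    print('turn',(A.inv()*B).as_rotvec(degrees=True).round(2))
    if pos is not None: print('then shift cm',(B.inv().apply(np.array(pos)-o['ee_pos'])*100).round(2))
E
python3 -c "
from h import *
to(90,[.518,.1168,.09])"
```

```text
pos [0.5034 0.0191 0.1284] rot [179.5   -4.07  97.85] F [-0.34  0.74 -0.65] M [-0.074  0.06   0.021] t 12.05
turn [ 0.22 -4.1   7.83]
then shift cm [9.77 1.46 3.84]
```

>>> {"method": "arm_command", "body": {
  "increments": [
    [0.7, 0, 0, 0, 0.1, -2.1, 3.9],
    [0.7, 0, 0, 0, 0.1, -2.0, 3.9],
    [0.7, 0, 0, 0, 0, 0, 0],
    [0.7, 1.5, 0.3, 0, 0, 0, 0],
    [0.7, 2.5, 0.4, 0, 0, 0, 0],
    [0.7, 2.5, 0.4, 0, 0, 0, 0],
    [0.7, 2.3, 0.3, 0, 0, 0, 0],
    [0.7, 0.9, 0.1, 0, 0, 0, 0],
    [0.7, 0, 0, 0, 0, 0, 0],
    [0.7, 0, 0, 0, 0, 0, 0]
  ]
}}

```text
time: 13.3
ee_pos: [0.5181, 0.1158, 0.1284]
tcp_rot: [180.0, -0.0, 90.1]
wrist_force: [0.1, 0.1, 0.9]
opening: 0.025
```

```bash
python3 -c "
from h import *
to(90,[.518,.1168,.0527])
c=cam('wrist','w6.png')
cv2.imwrite('pics/w6b.png',cv2.resize(cv2.imread('pics/w6.png')[90:354,80:432],(800,600),interpolation=cv2.INTER_CUBIC))"
```

```text
pos [0.5181 0.1158 0.1284] rot [179.98  -0.    90.11] F [0.1  0.06 0.9 ] M [0.008 0.019 0.024] t 13.3
turn [ 0.02 -0.    0.11]
then shift cm [ 0.1  -0.01  7.57]
```

View pics/w6b.png

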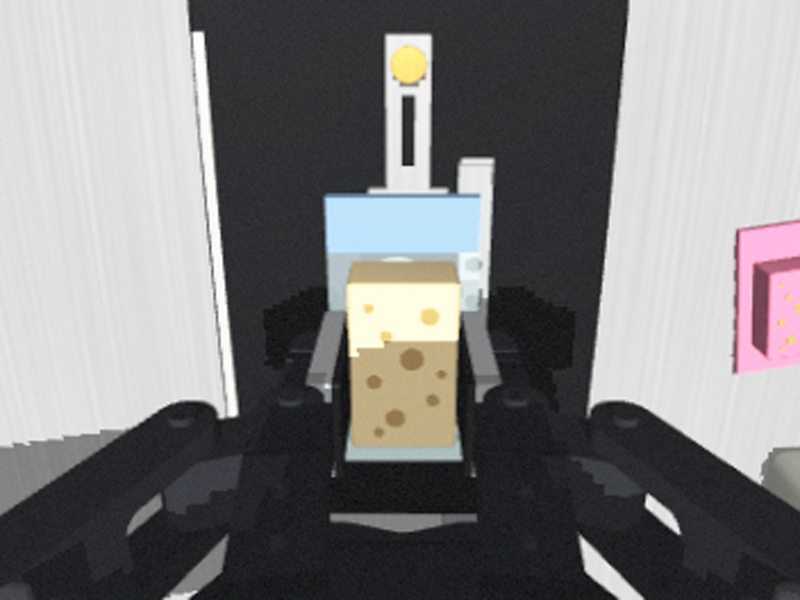

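The slide is centred over the holder line. The stop cheek (368–447,190) is just beyond its blue end (325–480,195), and the fixed edge is to the right at (478,160). I check the offset, then lower.

```bash
python3 -c "
from h import *
c=cam('wrist'); f=lambda u,v,z:onz(c,80+u*.44,90+v*.44,z).round(4)
z=.1267
print(f(325,196,z),f(480,194,z),'block',f(347,282,z+.016),f(459,282,z+.016),f(352,446,z+.016),f(456,446,z+.016))
print('bar end',f(460,164,.045),f(494,164,.045),'plate',f(218,240,.04),f(607,240,.04),'screw',f(408,65,.054))"
```

```text
[0.4997 0.1539 0.1267] [0.5373 0.1545 0.1267] block [0.506  0.138  0.1427] [0.5313 0.1381 0.1427] [0.5061 0.0941 0.1427] [0.5319 0.0942 0.1427]
bar end [0.5401 0.1456 0.045 ] [0.5528 0.1456 0.045 ] plate [0.4452 0.1138 0.04  ] [0.6002 0.1141 0.04  ] screw [0.5204 0.1819 0.054 ]
```

>>> {"method": "arm_command", "body": {
  "increments": [
    [0.7, 0.2, 0, 1.5, 0, 0, 0],
    [0.7, 0, 0, 2, 0, 0, 0],
    [0.7, 0, 0, 2, 0, 0, 0],
    [0.7, 0, 0, 1.2, 0, 0, 0],
    [0.7, 0, 0, 0.5, 0, 0, 0],
    [0.7, 0, 0, 0.3, 0, 0, 0],
    [0.7, 0, 0, 0, 0, 0, 0],
    [0.7, 0, 0, 0, 0, 0, 0]
  ]
}}

```text
time: 14.4
ee_pos: [0.5185, 0.1184, 0.0539]
tcp_rot: [179.9, -0.0, 90.1]
wrist_force: [0.8, 0.4, -0.4]
opening: 0.025
```

>>> {"method": "arm_command", "body": {
  "increments": [
    [0.7, -0.2, 0, 0.1, 0, 0, 0],
    [0.7, -0.3, 0, 0, 0, 0, 0],
    [0.7, -0.3, 0, 0, 0, 0, 0],
    [0.7, -0.3, 0, 0, 0, 0, 0],
    [0.7, -0.3, 0, 0, 0, 0, 0],
    [0.7, 0, 0, 0, 0, 0, 0]
  ]
}}

```text
time: 15.15
ee_pos: [0.5179, 0.1046, 0.0523]
tcp_rot: [-180.0, -0.1, 90.1]
wrist_force: [-1.4, 4.8, -1.4]
opening: 0.0251
```

```bash
python3 -c "
from h import *
to(90,[.5185,.0815,.0529])"
```

```text
pos [0.5179 0.1046 0.0523] rot [-1.7999e+02 -7.0000e-02  9.0120e+01] F [-1.45  4.82 -1.45] M [ 0.985  0.385 -0.09 ] t 15.15
turn [-0.01 -0.07  0.12]
then shift cm [-2.31  0.06 -0.06]
```

>>> {"method": "arm_command", "body": {
  "increments": [
    [0.7, -0.3, 0, 0, 0, 0, 0],
    [0.7, -0.3, 0, 0, 0, 0, 0],
    [0.7, -0.3, 0, 0, 0, 0, 0],
    [0.7, -0.3, 0, 0, 0, 0, 0],
    [0.7, 0, 0, 0, 0, 0, 0]
  ]
}}

```text
time: 15.78
ee_pos: [0.518, 0.0926, 0.0523]
tcp_rot: [180.0, -0.1, 90.1]
wrist_force: [-1.6, 6.1, -0.7]
opening: 0.025
```

>>> {"method": "arm_command", "body": {
  "increments": [
    [0.7, -0.3, 0, 0, 0, 0, 0],
    [0.7, -0.3, 0, 0, 0, 0, 0],
    [0.7, -0.3, 0, 0, 0, 0, 0],
    [0.7, -0.2, 0, 0, 0, 0, 0],
    [0.7, 0, 0, 0, 0, 0, 0]
  ]
}}

```text
time: 16.4
ee_pos: [0.5178, 0.0818, 0.0523]
tcp_rot: [-180.0, -0.1, 90.1]
wrist_force: [-1.9, 6.2, -1.6]
opening: 0.0247
```

```bash
python3 -c "
from h import *
to(90,[.5185,.0815,.0457])
c=cam('wrist','w7.png')
cv2.imwrite('pics/w7b.png',cv2.resize(cv2.imread('pics/w7.png')[90:354,80:432],(800,600),interpolation=cv2.INTER_CUBIC))"
```

```text
pos [0.5178 0.0818 0.0523] rot [-1.7997e+02 -8.0000e-02  9.0130e+01] F [-1.92  6.16 -1.56] M [ 1.273  0.64  -0.189] t 16.4
turn [-0.03 -0.08  0.13]
then shift cm [-0.03  0.07  0.66]
```

View pics/w7b.png

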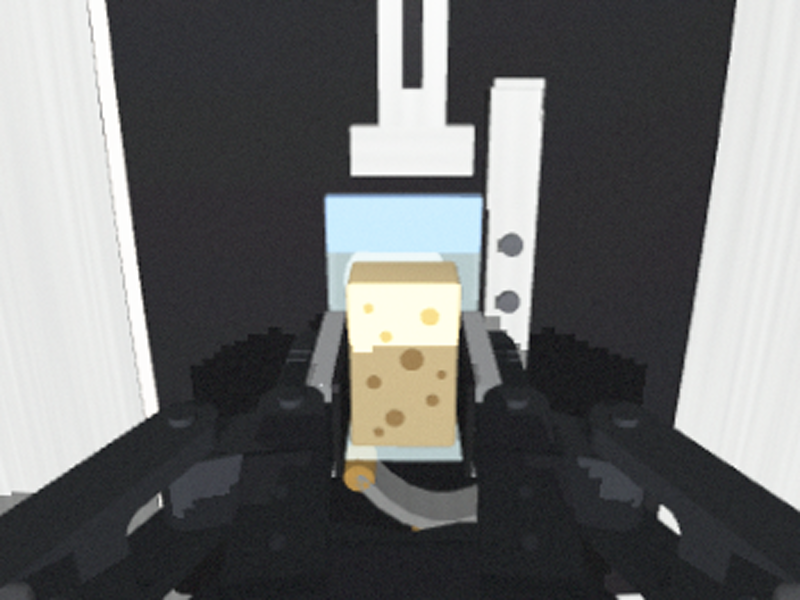

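The picture shows the nose (358,478) against the slide's end, the slide unslipped in the grip, and a gap between the blue end (195) and the stop (175). I ease 1.7 mm forward so the finger clears the rear land, then lower.

>>> {"method": "arm_command", "body": {
  "increments": [
    [0.7, 0.17, 0, 0, 0, 0, 0],
    [0.7, 0, 0, 0.15, 0, 0, 0],
    [0.7, 0, 0, 0.15, 0, 0, 0],
    [0.7, 0, 0, 0.15, 0, 0, 0],
    [0.7, 0, 0, 0, 0, 0, 0],
    [0.7, 0, 0, 0, 0, 0, 0]
  ]
}}

```text
time: 17.2
ee_pos: [0.5188, 0.0836, 0.0484]
tcp_rot: [179.9, -0.1, 90.1]
wrist_force: [0.5, 5.1, 0.6]
opening: 0.0251
```

>>> {"method": "arm_command", "body": {
  "increments": [
    [0.7, 0, 0, 0.05, 0, 0, 0],
    [0.7, 0, 0, 0.05, 0, 0, 0],
    [0.7, 0, 0, 0, 0, 0, 0]
  ]
}}

```text
time: 17.58
ee_pos: [0.5189, 0.0836, 0.0474]
tcp_rot: [179.9, -0.1, 90.1]
wrist_force: [1.7, 5.4, -0.3]
opening: 0.0252
```

>>> {"method": "arm_command", "body": {
  "increments": [
    [0.7, 0, 0, 0.05, 0, 0, 0],
    [0.7, 0, 0, 0.05, 0, 0, 0],
    [0.7, 0, 0, 0, 0, 0, 0]
  ]
}}

```text
time: 17.95
ee_pos: [0.5189, 0.0836, 0.0465]
tcp_rot: [179.9, -0.1, 90.1]
wrist_force: [1.1, 5.5, 1.9]
opening: 0.0249
```

>>> {"method": "arm_command", "body": {
  "increments": [
    [0.7, 0, 0, 0.04, 0, 0, 0],
    [0.7, 0, 0, 0, 0, 0, 0]
  ]
}}

```text
time: 18.2
ee_pos: [0.5189, 0.0836, 0.046]
tcp_rot: [179.9, -0.1, 90.1]
wrist_force: [1.2, 4.4, -0.4]
opening: 0.0246
```

>>> {"method": "arm_command", "body": {
  "increments": [
    [0.7, 0, 0, 0.04, 0, 0, 0],
    [0.7, 0, 0, 0, 0, 0, 0]
  ]
}}

```text
time: 18.45
ee_pos: [0.5189, 0.0836, 0.0457]
tcp_rot: [179.9, -0.1, 90.1]
wrist_force: [-0.1, 5.8, 2.2]
opening: 0.0253
```

>>> {"method": "arm_command", "body": {
  "increments": [
    [0.7, 0, 0, 0.03, 0, 0, 0],
    [0.7, 0, 0, 0, 0, 0, 0]
  ]
}}

```text
time: 18.7
ee_pos: [0.519, 0.0836, 0.0457]
tcp_rot: [179.9, -0.1, 90.1]
wrist_force: [-1.1, 5.0, 4.1]
opening: 0.0249
```

```bash
python3 -c "
from h import *
to(90,[.521,.0836,.0457])"
```

```text
pos [0.519  0.0836 0.0457] rot [ 1.7986e+02 -7.0000e-02  9.0140e+01] F [-1.09  5.01  4.11] M [ 1.033  0.182 -0.094] t 18.7
turn [ 0.14 -0.07  0.14]
then shift cm [0.  0.2 0. ]
```

The slide is flat on the plate: z stopped at 0.0457 with about 4 N. Now I ease it toward the fixed edge (+x is tool +y).

>>> {"method": "arm_command", "body": {
  "increments": [
    [0.7, 0, 0.05, 0, 0, 0, 0],
    [0.7, 0, 0.04, 0, 0, 0, 0],
    [0.7, 0, 0, 0, 0, 0, 0]
  ]
}}

```text
time: 19.08
ee_pos: [0.5192, 0.0836, 0.0457]
tcp_rot: [179.9, -0.1, 90.1]
wrist_force: [-4.4, 5.4, 7.0]
opening: 0.0251
```

>>> {"method": "arm_command", "body": {
  "increments": [
    [0.7, 0, 0.04, 0, 0, 0, 0],
    [0.7, 0, 0, 0, 0, 0, 0]
  ]
}}

```text
time: 19.32
ee_pos: [0.5193, 0.0836, 0.0457]
tcp_rot: [180.0, -0.1, 90.1]
wrist_force: [-5.6, 5.2, 7.2]
opening: 0.025
```

>>> {"method": "arm_command", "body": {
  "increments": [
    [0.7, 0, 0.04, 0, 0, 0, 0],
    [0.7, 0, 0, 0, 0, 0, 0]
  ]
}}

```text
time: 19.58
ee_pos: [0.5195, 0.0836, 0.0457]
tcp_rot: [180.0, -0.1, 90.1]
wrist_force: [-6.9, 5.0, 8.2]
opening: 0.0251
```

>>> {"method": "arm_command", "body": {
  "increments": [
    [0.7, 0, 0, -0.03, 0, 0, 0],
    [0.7, 0, 0, -0.02, 0, 0, 0],
    [0.7, 0, 0, 0, 0, 0, 0]
  ]
}}

```text
time: 19.95
ee_pos: [0.5196, 0.0836, 0.0457]
tcp_rot: [180.0, -0.1, 90.1]
wrist_force: [-4.4, 4.9, 3.5]
opening: 0.0252
```

```bash
python3 -c "
from h import *
to(90,[.521,.0836,.0457])
c=cam('wrist','w8.png')"
```

```text
pos [0.5196 0.0836 0.0457] rot [ 1.800e+02 -8.000e-02  9.014e+01] F [-4.37  4.95  3.54] M [ 1.169  0.896 -0.205] t 19.95
turn [ 0.   -0.08  0.14]
then shift cm [0.   0.14 0.  ]
```

>>> {"method": "arm_command", "body": {
  "increments": [
    [0.7, 0, 0, -0.03, 0, 0, 0],
    [0.7, 0, 0, 0, 0, 0, 0],
    [0.7, 0, 0, 0, 0, 0, 0]
  ]
}}

```text
time: 20.38
ee_pos: [0.5196, 0.0836, 0.0457]
tcp_rot: [-180.0, -0.1, 90.1]
wrist_force: [-3.5, 6.1, 1.3]
opening: 0.0252
```

```bash
python3 -c "
from h import *
to(90,[.521,.0836,.0457])"
```

```text
pos [0.5196 0.0836 0.0457] rot [-1.7999e+02 -8.0000e-02  9.0130e+01] F [-3.47  6.15  1.31] M [ 1.184  0.706 -0.179] t 20.375
turn [-0.01 -0.08  0.13]
then shift cm [0.   0.14 0.  ]
```

```bash
python3 -c "
from h import *
for n in ['w7.png','w8.png']:
    a=cv2.imread('pics/'+n)
    for r in (178,184,190): print(n,r,[tuple(int(k) for k in p) for p in a[r,286:300]])"
```

```text
w7.png 178 [(253, 237, 204), (253, 236, 203), (253, 238, 206), (253, 237, 204), (253, 237, 203), (245, 221, 187), (146, 133, 120), (72, 74, 71), (193, 196, 192), (239, 240, 240), (238, 238, 238), (236, 237, 236), (237, 238, 238), (236, 237, 236)]
w7.png 184 [(253, 237, 203), (253, 237, 205), (253, 238, 206), (253, 236, 203), (253, 238, 204), (237, 206, 172), (104, 101, 95), (49, 44, 46), (70, 64, 68), (190, 193, 191), (239, 241, 240), (238, 239, 239), (237, 239, 238), (236, 237, 236)]
w7.png 190 [(253, 237, 203), (253, 237, 203), (253, 237, 204), (253, 237, 202), (252, 235, 203), (221, 191, 160), (73, 72, 69), (42, 40, 40), (100, 100, 98), (199, 202, 201), (238, 239, 238), (237, 239, 238), (238, 238, 237), (238, 238, 237)]
w8.png 178 [(253, 236, 203), (253, 235, 202), (253, 237, 203), (253, 236, 201), (253, 236, 201), (244, 222, 191), (205, 200, 193), (224, 226, 225), (237, 238, 237), (237, 239, 237), (237, 237, 236), (235, 237, 235), (236, 238, 237), (238, 239, 238)]
w8.png 184 [(253, 236, 203), (253, 237, 203), (253, 237, 203), (253, 237, 202), (253, 237, 204), (240, 216, 184), (206, 207, 201), (235, 236, 235), (236, 237, 237), (237, 238, 237), (236, 237, 236), (235, 236, 235), (238, 239, 238), (237, 238, 238)]
w8.png 190 [(253, 236, 202), (253, 237, 204), (253, 235, 200), (253, 237, 204), (252, 235, 203), (222, 190, 160), (82, 80, 79), (158, 159, 159), (227, 229, 228), (237, 238, 237), (237, 239, 237), (238, 239, 237), (237, 238, 236), (237, 239, 238)]
```

The pixel check shows the gap to the forward land has closed. Contact holds at about 3 N in x with only 1.3 N down. Now I ease along +y, feeling for the stop.

>>> {"method": "arm_command", "body": {
  "increments": [
    [0.7, 0.04, 0, 0, 0, 0, 0],
    [0.7, 0.04, 0, 0, 0, 0, 0],
    [0.7, 0, 0, 0, 0, 0, 0]
  ]
}}

```text
time: 20.75
ee_pos: [0.5197, 0.0843, 0.0457]
tcp_rot: [180.0, -0.1, 90.1]
wrist_force: [-2.9, 5.8, 0.3]
opening: 0.0252
```

>>> {"method": "arm_command", "body": {
  "increments": [
    [0.7, 0.04, 0, 0, 0, 0, 0],
    [0.7, 0, 0, 0, 0, 0, 0]
  ]
}}

```text
time: 21.0
ee_pos: [0.5197, 0.0847, 0.0457]
tcp_rot: [180.0, -0.1, 90.1]
wrist_force: [-3.1, 5.0, 0.5]
opening: 0.0252
```

>>> {"method": "arm_command", "body": {
  "increments": [
    [0.7, 0.04, 0, 0, 0, 0, 0],
    [0.7, 0, 0, 0, 0, 0, 0]
  ]
}}

```text
time: 21.25
ee_pos: [0.5198, 0.0851, 0.0458]
tcp_rot: [180.0, -0.1, 90.1]
wrist_force: [-2.2, 4.8, 1.3]
opening: 0.0252
```

>>> {"method": "arm_command", "body": {
  "increments": [
    [0.7, 0.04, 0.02, 0, 0, 0, 0],
    [0.7, 0, 0, 0, 0, 0, 0]
  ]
}}

```text
time: 21.5
ee_pos: [0.5199, 0.0854, 0.0457]
tcp_rot: [180.0, -0.1, 90.1]
wrist_force: [-3.3, 4.8, 1.5]
opening: 0.0251
```

>>> {"method": "arm_command", "body": {
  "increments": [
    [0.7, 0.04, 0.02, 0, 0, 0, 0],
    [0.7, 0, 0, 0, 0, 0, 0]
  ]
}}

```text
time: 21.75
ee_pos: [0.5199, 0.0856, 0.0457]
tcp_rot: [-180.0, -0.0, 90.1]
wrist_force: [-4.1, 4.1, 1.8]
opening: 0.0255
```

>>> {"method": "arm_command", "body": {
  "increments": [
    [0.7, 0.04, 0, 0, 0, 0, 0],
    [0.7, 0, 0, 0, 0, 0, 0]
  ]
}}

```text
time: 22.0
ee_pos: [0.5199, 0.086, 0.0457]
tcp_rot: [-180.0, -0.0, 90.1]
wrist_force: [-4.4, 4.6, 2.9]
opening: 0.025
```

>>> {"method": "arm_command", "body": {
  "increments": [
    [0.7, 0.04, 0, 0, 0, 0, 0],
    [0.7, 0, 0, 0, 0, 0, 0]
  ]
}}

```text
time: 22.25
ee_pos: [0.5199, 0.086, 0.0457]
tcp_rot: [-180.0, 0.0, 90.1]
wrist_force: [-5.0, 1.2, 2.3]
opening: 0.0254
```

>>> {"method": "arm_command", "body": {
  "increments": [
    [0.7, 0.04, 0, 0, 0, 0, 0],
    [0.7, 0, 0, 0, 0, 0, 0]
  ]
}}

```text
time: 22.5
ee_pos: [0.5199, 0.086, 0.0457]
tcp_rot: [-180.0, 0.1, 90.1]
wrist_force: [-4.9, -1.7, 3.7]
opening: 0.0247
```

```bash
python3 -c "
from h import *
to(90)
c=cam('wrist','w9.png')
a=c['color']
for col in (250,257,264): print([int(a[r,col].mean()) for r in range(158,182)])
print([tuple(a[180,k].tolist()) for k in range(288,298)])
# expected projections
for y in (.1235,.1245): print(proj(c,[.52,y,.045]),proj(c,[.52,y,.044]))"
```

```text
pos [0.5199 0.086  0.0457] rot [-1.7999e+02  7.0000e-02  9.0090e+01] F [-4.94 -1.73  3.7 ] M [-0.23   1.156 -0.084] t 22.5
turn [-0.01  0.07  0.09]
[240, 239, 240, 239, 241, 242, 242, 241, 241, 241, 240, 240, 239, 238, 240, 241, 242, 243, 243, 232, 230, 230, 232, 230]
[239, 239, 240, 241, 240, 241, 242, 243, 242, 241, 241, 239, 239, 240, 240, 240, 242, 243, 244, 232, 231, 231, 231, 232]
[240, 240, 239, 239, 241, 241, 242, 243, 242, 241, 241, 240, 240, 240, 242, 241, 242, 242, 243, 231, 230, 231, 231, 232]
[(207, 238, 253), (204, 237, 253), (198, 230, 250), (193, 215, 230), (219, 224, 222), (238, 240, 238), (237, 238, 237), (237, 239, 237), (238, 238, 236), (237, 238, 236)]
[256.51036525 178.03498485] [256.51427081 177.57440053]
[256.51318853 176.26452132] [256.51708435 175.81440624]
```

The stop is felt: y holds at 0.0860 and Fy dropped from +4.6 to −1.7 N over the last two steps. I ease the presses off, then open slowly.

>>> {"method": "arm_command", "body": {
  "increments": [
    [0.7, -0.02, -0.03, -0.03, 0, 0, 0],
    [0.7, 0, 0, 0, 0, 0, 0],
    [0.7, 0, 0, 0, 0, 0, 0]
  ],
  "grip_force": 20
}}

```text
time: 22.92
ee_pos: [0.5199, 0.086, 0.0457]
tcp_rot: [180.0, 0.0, 90.1]
wrist_force: [-3.6, -2.6, -0.5]
opening: 0.0253
```

>>> {"method": "arm_command", "body": {
  "increments": [
    [0.41, 0, 0, 0, 0, 0, 0],
    [0.39, 0, 0, 0, 0, 0, 0],
    [0.37, 0, 0, 0, 0, 0, 0],
    [0.35, 0, 0, 0, 0, 0, 0],
    [0.32, 0, 0, 0, 0, 0, 0],
    [0.28, 0, 0, 0, 0, 0, 0]
  ]
}}

```text
time: 23.68
ee_pos: [0.5203, 0.0866, 0.0461]
tcp_rot: [179.9, -0.0, 90.1]
wrist_force: [0.1, 0.1, 0.8]
opening: 0.0311
```

```bash
python3 -c "
from h import *
to(90)
c=cam('wrist','w10.png')
a=c['color']
print([int(a[r,257].mean()) for r in range(168,182)])
for r in (178,184,190):print([int(a[r,k].mean()) for k in range(286,300)])"
```

```text
pos [0.5203 0.0866 0.0461] rot [ 1.7993e+02 -2.0000e-02  9.0130e+01] F [0.09 0.05 0.77] M [-0.027  0.033 -0.009] t 23.675
turn [ 0.07 -0.02  0.13]
[241, 240, 239, 239, 240, 241, 241, 243, 243, 243, 226, 229, 232, 232]
[226, 225, 225, 220, 198, 217, 238, 239, 238, 238, 237, 238, 240, 241]
[231, 231, 231, 226, 212, 224, 237, 237, 237, 237, 238, 238, 240, 240]
[229, 232, 231, 226, 214, 226, 238, 237, 237, 236, 236, 238, 238, 240]
```

>>> {"method": "arm_command", "body": {
  "increments": [
    [0.2, 0, 0, 0, 0, 0, 0],
    [0.1, 0, 0, 0, 0, 0, 0],
    [0.05, 0, 0, -0.3, 0, 0, 0],
    [0.05, 0, 0, -1, 0, 0, 0],
    [0.05, 0, 0, -2, 0, 0, 0],
    [0.05, 0, 0, -3, 0, 0, 0],
    [0.05, -1, 0, -3, 0, 0, 0],
    [0.05, -3, 0, -2, 0, 0, 0],
    [0.05, -3, 0, 0, 0, 0, 0],
    [0.05, -1, 0, 0, 0, 0, 0]
  ]
}}

```text
time: 24.98
ee_pos: [0.5203, 0.0052, 0.1599]
tcp_rot: [179.9, -0.0, 90.0]
wrist_force: [0.7, -0.1, -0.8]
opening: 0.0404
```

>>> {"method": "arm_command", "body": {
  "increments": [
    [0.05, 0, 0, 0, 0, 0, 0],
    [0.05, 0, 0, 0, 0, 0, 0]
  ]
}}

```text
time: 25.22
ee_pos: [0.5201, 0.0071, 0.1588]
tcp_rot: [180.0, -0.0, 90.1]
wrist_force: [0.7, 0.4, -0.4]
opening: 0.0406
```

```bash
python3 -c "
from h import *
to(90)
c=cam('wrist','w11.png')
print(proj(c,[.52,.086,.05]))
u,v=proj(c,[.52,.086,.05]).round().astype(int)
a=c['color'][:,:,::-1]; v0=max(v-75,0)
cv2.imwrite('pics/w11b.png',cv2.resize(a[v0:v0+150,u-100:u+100],(800,600),interpolation=cv2.INTER_CUBIC)); print(u-100,v0)"
```

```text
pos [0.5201 0.0071 0.1588] rot [ 1.7999e+02 -2.0000e-02  9.0150e+01] F [ 0.69  0.36 -0.41] M [ 0.03  -0.016  0.036] t 25.225
turn [ 0.01 -0.02  0.15]
[256.69088425 102.30951868]
157 27
```

View pics/w11b.png

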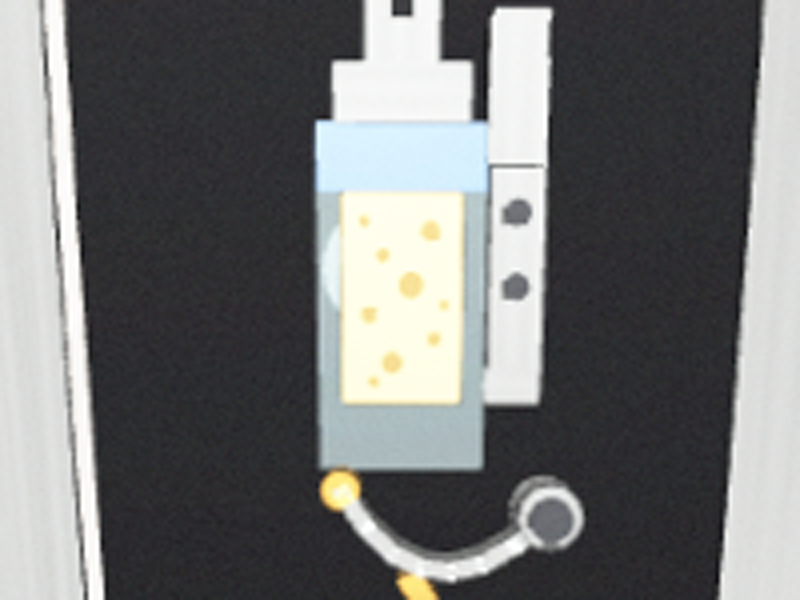

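The slide lies flat, with its blue end against the stop (122), its long side against both lands (488,150 and 484,390) and the nose (341,490) clamping its free end. I hand the job in.

```bash
python3 -c "
from workcell import bot
print(bot.job_done())"
```

```text
the job is handed in; nothing more can be done
None
```

The pale crumb slide is loaded in the slide holder and clamped by the sprung arm, and the job was handed in at about 25 s. I gripped it by its block, drew the arm back about 28–30 mm with the slide's own end, and let it down flat. I then set its long side against the fixed edge and eased it along until it touched the end stop.

- **Stop found by touch:** the y force dropped from +4.6 N to −1.7 N while the position held at y = 0.0860. That puts the stop face at about stage y +30 mm, which agrees with the camera estimate.
- **Last picture:** it shows the blue end against the stop, the long side on both lands and the nose pressing on the free end. The slide did not jump when I let go, and the gripper is clear of everything.
- **Forces:** at the readings taken between moves, the highest wrist-force component was about 8 N. That was a brief downward press while sliding to the edge, which I then eased off.

**What disagreed or fell short:**
- One carry move was cut short by the speed limit and left the tool tilted about 4°; I corrected it before going on.
- The fixed edge was met about 1 mm before the camera estimate, within its stated error.
- I did not take a final picture of the rest of the scene.

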